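# First-in-first-out restock of a canister lane in the endoscopy room

## Robot

A 6-joint arm with a two-finger parallel gripper is mounted at the origin on the work surface. World frame = base frame: x ahead of the robot, y to its left, z up, the work surface at z = 0. Lengths are in m, angles in rad, forces in N, time in s.
With the tool pointing down it reaches from about 0.375 to 0.9 m from the base axis. Payload 3.1 kg.
Tool frame: the origin (TCP) lies at the centre of the arm's flange, where the gripper is bolted on; the fingertips stand robot.tip_extent ahead of it and the grasp point (between the pads) lies 164 mm ahead of it (robot.tip_extent is the distance from the TCP to the fingertips, in m); z points along the fingers, y is the line along which they close (so a half turn about z gives the same grasp; the last joint's range is limited). The gripper opens to 87 mm and grips with 3 to 60 N. Pads are 19 mm wide; open, the fingers measure 117 mm over their backs; the gripper's body (75 mm by 190 mm) begins 51 mm behind the grasp point.
Start: joints at [0.934, 0.527, 1.433, -0, 1.181, -0.178], TCP at [0.276, 0.561, 0.405] pointing down, gripper open.
Joint ranges: [-3.08, 3.08], [-0.75, 2.2], [0.22, 2.44], [-1.43, 4.57], [0, 2.65], [-2.85, 2.85]. Speed limits (rad/s): [2.79, 2.79, 3.14, 3.14, 3.14, 3.14].

## Interface

Orientations are given as a unit quaternion [x, y, z, w].
In Python, from rig import get_obs, camera, hand_in, cut_out, robot gives the robot as it stands.
- The arm moves only by the tool step_arm, never from a script. Its argument "rows" is a list of rows, each a list of 6 numbers: the shift along the world's x, y, z in m, then the turn, a rotation vector about the world's x, y, z in degrees. A call has 1 to 12 rows; each row shifts and turns the commanded pose from where the row before left it; what a row does not reach is not made up. A row lasts 1/8 s, in which the tool goes at most 62.5 mm and 10.7 degrees, less where a joint would pass 70% of its speed; a pose out of reach is approached as far as the arm can. A call is refused whole if a number of a shift passes 0.0625 or a number of a turn 10.7, either way. A call with a gripper value outside its range is refused whole. "jaw" is the finger opening in m, from 0 to 0.087, set as the call begins (left out, the last holds). The fingers move at their own pace and stop on an object; "squeeze" is the grip in N (left out, the last holds). Time passes only in rows, so rows that do not move let the fingers close. It gives the time, the measured TCP pose, the force, the opening and the grip force at its end, in the units of the state.
- get_obs(): the state, without advancing time (a new reading comes with each control period).
- camera(name): name is "scene" or "top" or "wrist"; returns a dict with "pixels" (480x640x3 uint8, blue, green, red), "depth" (480x640 float32, m along the optical axis (not along the pixel's ray), 0 where there is no reading), "fov_y" (degrees; the focal length in pixels is half the picture's height over the tangent of half this angle, whatever the lens; pixels are square), "cx", "cy" (the principal point, pixels), "k1" (the pictures are not rectified: a ray, as slopes to the right and down, at radius r is drawn at 1 + k1 r^2 times it, then the intrinsics apply), "extrinsics" (4x4, takes a point from camera to world coordinates); the wrist camera has in their place "mount" (4x4, takes a point from camera to tool coordinates, whose origin is the TCP and whose axes are the flange's). Camera axes: x right, y up, looking along -z (the intrinsics and any distortion apply to the point x, -y, -z); pixel columns grow to the right and rows downward; lengths in m; the calibration is good to about 2 mm. A picture is of the moment at which its call begins: read the wrist's pose just before it.
- hand_in(): hands the job in; it is judged then, once.
Trained networks look in the newest picture that a camera, given by its name, has taken for a name from the list of things; names that differ only in an ending like _2 or _b are one class to them, and where a whole thing is asked for, a point or a joint stands for the part that bears it (a point fixed in the world has none). Each returns a list of dicts, best first, with "confidence" (0 to 1); they miss things now and then, are a little off and sometimes report something else, mostly with a low value. They report only what shows in the picture. A call takes as long as a camera call.
- cut_out(label, camera): "region" (480x640 bool, what is visible of it) and "extent" ([centre column, centre row, width, height] in pixels, round what is visible of it).
The state is a dict: "time": time; "q": joint angles; "joint_velocities": joint speeds; "joint_torque": joint torques, N m; "position": TCP position; "tool_rot": TCP orientation; "ft_force": force on the tool from outside, world axes, zero at the start; "moment": the same for the moment, N m; "grip_width": finger opening in m; "grip_force": force on a finger pad.
Only numpy, scipy, OpenCV 4.12 (cv2) and the standard library are available. Lean on these libraries where they do the work, as an engineer would, in place of code of your own. Each camera call takes 0.05 s, during which the arm holds its last target. There are 200 camera calls.

## Task

Restock the canister lane first-in-first-out: draw the blue follower all the way back, then bring the two old yellow-capped canisters forward against each other and the orange front lip, then stand the two new green-capped canisters from the tray in the lane behind them, and finally slide the follower up so that all four stand in a closed row. Keep every canister upright, set the new ones down rather than dropping them, and leave the red-capped canister and everything else on the table where it is.

Things in the scene. Friction and masses are not known exactly. Their poses are not given: they have to be found in the camera images.
- lane: fixed stock channel, 283 mm long. x runs along it from front to back (front points roughly to the robot's left), y across, z up. Origin on the table, on the centre line. Slick low-friction floor, top at z = 6 mm; 60 mm wide inside; side walls 4 mm thick, tops at z = 30 mm. Back end at x = +150 mm. Four canisters in a closed row fill x = -125 to +75 mm.
- lane_lip (a point): middle of the inner face of the orange front lip, on the lane floor: lane x = -125 mm, y = 0, z = 6 mm; axes as the lane. The lip is 8 mm thick, as wide as the channel, its top 30 mm above the table.
- follower (a joint): blue follower: an upright plate across the lane behind the stock that slides along the lane. 0 = fully back at its stop; grows in metres towards the front (to 0.200). Its front face is at lane x = 130 mm minus this value: about 0.055 when touching a closed row of four. Starts part-way forward, close behind the old stock. About 2 N of friction; stays where it is left.
- follower_tab (a point): middle of the top edge of the blue follower's tab, 152 mm above the table; axes as the lane. The tab, 10 mm thick along the lane and 34 mm wide across it, spans heights 106 to 152 mm, above the tops of canisters in the lane (106 mm). Below it is the follower plate, 10 mm thick, 54 mm wide. Its front face is 5 mm in front of this point.
- old_a: closed round canister, white with a blue band, 50 mm diameter up to 80 mm, then a yellow cap of 46 mm diameter up to its top at 100 mm; about 0.2 kg, rigid. Origin at the centre of its underside, z up; its turn about z means nothing. Old stock: the one of the two nearer the lane's front. Starts standing in the lane, short of the front lip.
- old_b: closed round canister, white with a blue band, 50 mm diameter up to 80 mm, then a yellow cap of 46 mm diameter up to its top at 100 mm; about 0.2 kg, rigid. Origin at the centre of its underside, z up; its turn about z means nothing. Old stock: the one of the two nearer the follower. Starts standing in the lane behind old_a with a gap between them.
- new_a: closed round canister, white with a blue band, 50 mm diameter up to 80 mm, then a green cap of 46 mm diameter up to its top at 100 mm; about 0.2 kg, rigid. Origin at the centre of its underside, z up; its turn about z means nothing. New stock, standing in the tray; identical to new_b, either may be loaded first.
- new_b: closed round canister, white with a blue band, 50 mm diameter up to 80 mm, then a green cap of 46 mm diameter up to its top at 100 mm; about 0.2 kg, rigid. Origin at the centre of its underside, z up; its turn about z means nothing. New stock, standing in the tray; identical to new_a.
- other: bystander: a canister of another product standing in the tray among the new ones, of the same shape and size but grey with a red band and a red cap. Origin at the centre of its underside. Which of the three places it has varies.
- tray: fixed open grey tray on the table at the robot's right, 280 mm (its x) by 92 mm (its y), 30 mm high, walls and floor 5 mm thick; the three canisters stand on its floor in a row along its x, about 88 mm apart. Origin at the centre of its underside.
- dish: bystander: round steel bowl, 110 mm across, 45 mm high. Origin at the centre of its underside.
- carton: bystander: blue carton, 90 x 180 mm, 70 mm high. Origin at the centre of its underside.
- spray: bystander: white bottle with a blue cap, 64 mm diameter, 160 mm high. Origin at the centre of its underside.

How it is judged:
On the way, in this order (a step that is already met when the one before it is completed fails the run):
1. the follower is drawn fully back (value of joint follower below 0.008 m), for 0.2 s.
2. both old canisters stand at the front of the lane (y of old_a in the frame of lane between -0.012 and 0.012 m and z of old_a in the frame of lane between 0 and 0.014 m and angle between each of old_a, old_b's own z axis and vertical below 0.12 rad and x of each of old_a, old_b in the frame of lane below -0.035 m and y of old_b in the frame of lane between -0.012 and 0.012 m and z of old_b in the frame of lane between 0 and 0.014 m), for 0.2 s.
3. one new canister stands in the lane behind the old ones ((((y of new_a in the frame of lane between -0.012 and 0.012 m and z of new_a in the frame of lane between 0 and 0.014 m and angle between new_a's own z axis and vertical below 0.12 rad and x of new_a in the frame of lane between -0.015 and 0.1 m) and contact force between the fingers and new_a below 0.3 N) or ((y of new_b in the frame of lane between -0.012 and 0.012 m and z of new_b in the frame of lane between 0 and 0.014 m and angle between new_b's own z axis and vertical below 0.12 rad and x of new_b in the frame of lane between -0.015 and 0.1 m) and contact force between the fingers and new_b below 0.3 N))), for 0.2 s.
4. both new canisters stand in the lane behind the old ones (y of new_a in the frame of lane between -0.012 and 0.012 m and z of new_a in the frame of lane between 0 and 0.014 m and angle between each of new_a, new_b's own z axis and vertical below 0.12 rad and x of new_a in the frame of lane between -0.015 and 0.1 m and y of new_b in the frame of lane between -0.012 and 0.012 m and z of new_b in the frame of lane between 0 and 0.014 m and x of new_b in the frame of lane between -0.015 and 0.1 m and contact force between the fingers and new_a below 0.3 N and contact force between the fingers and new_b below 0.3 N), for 0.2 s.
5. the follower is slid up behind the closed row (value of joint follower above 0.045 m), for 0.2 s.
At the end, for the whole second after the job is handed in: Both yellow-capped canisters upright at the lane's front (second one at most 15 mm behind its place in a tight row), both green-capped ones upright on the lane floor behind them, the follower within 10 mm of its place behind a tight row of four, all at rest and released (all of step 2 and all of step 4 and value of joint follower above 0.045 m and linear speed of each of old_a, old_b, new_a, new_b below 0.02 m/s and contact force between the fingers and old_a below 0.3 N and contact force between the fingers and old_b below 0.3 N and contact force between the fingers and follower below 0.3 N); the robot touches nothing.
It fails at once if a canister is tipped over (angle between any of old_a, old_b, new_a, new_b, other's own z axis and vertical above 0.6 rad).
It fails at once if a new canister is dropped or thrown ((linear speed of new_a above 0.55 m/s and contact force between the fingers and new_a below 0.05 N) or (linear speed of new_b above 0.55 m/s and contact force between the fingers and new_b below 0.05 N)).
It fails at once if the red-capped canister is moved (distance of other from where it was at the start of the episode above 0.025 m).
It fails at once if the steel dish, blue carton or tall bottle is moved (distance of any of dish, carton, spray from where it was at the start of the episode above 0.025 m).
It also fails if it takes over 72 s, if anything falls off the work surface, if the arm or the gripper's body presses on something with over 40 N, if the wrist force passes 120 N, or if a joint passes its speed limit or range.

## Working session

There is one attempt and no reset: what is moved stays moved. The work goes in short steps, Python scripts to look and compute and a tool call to move; the robot and the scene stay as the last step left them, time stands still between calls to the robot, and variables do not carry over. Pictures are saved under pics/ and viewed, at most 10 in all, crops included, and the job is handed in when it is done.

Besides the shell and the picture viewer there is one more tool, called after "Call:" as name(argument=value, ...), one argument or row to a line, values as JSON. step_arm: Moves the arm, as the interface text tells. Its arguments: {"type":"object","properties":{"rows":{"type":"array"},"jaw":{"type":"number"},"squeeze":{"type":"number"}},"required":["rows"]}

```bash
mkdir -p pics; ls; cat > h.py <<'E'
import numpy as np, cv2
from rig import get_obs, camera, cut_out, robot
def intr(c):
    f=240/np.tan(np.radians(c["fov_y"])/2)
    return np.array([[f,0,c["cx"]],[0,f,c["cy"]],[0,0,1]]), np.array([c["k1"],0,0,0,0.])
def cloud(c,E=None):
    K,d=intr(c); v,u=np.mgrid[0:480,0:640]
    p=cv2.undistortPoints(np.stack([u,v],-1).reshape(-1,1,2).astype(np.float64),K,d).reshape(480,640,2)
    z=c["depth"]; P=np.stack([p[...,0]*z,-p[...,1]*z,-z,np.ones_like(z)],-1)
    W=P@(c["extrinsics"] if E is None else E).T
    W=W[...,:3].copy(); W[z<=0]=np.nan
    return W
E
python3 - <<'E'
from h import *
print(robot.tip_extent, get_obs())
ims=[]
for n in("scene","top"):
    c=camera(n);cv2.imwrite(f"pics/{n}0.png",c["pixels"]);W=cloud(c)
    np.save(f"{n}0.npy",W)
    for l in("lane","follower","old_a","new_a","other","tray","dish","carton","spray"):
        for r in cut_out(l,n)[:4]:
            p=W[r["region"]];p=p[~np.isnan(p[:,0])]
            if len(p): print(n,l,round(r["confidence"],2),np.round(r["extent"]),np.round(np.median(p,0),3),"max z",np.round(np.percentile(p[:,2],98),3))
E
```

```text
pics
0.1822 {'time': 0.0, 'q': array([ 9.34495069e-01,  5.28462216e-01,  1.43389926e+00, -1.12105851e-05,
        1.18138865e+00, -1.78506372e-01]), 'joint_velocities': array([-3.85252438e-05, -1.49532334e-03,  2.00367353e-03,  8.09072015e-04,
       -5.76835238e-04,  9.25466340e-04]), 'joint_torque': array([ 1.13240232e-03, -4.40042388e+01, -1.76593745e+01,  6.33267383e-02,
        5.83575584e-02, -1.74207762e-04]), 'position': array([0.27600314, 0.56037363, 0.4037746 ]), 'tool_rot': array([ 2.26901652e-01,  9.73917079e-01, -9.92500109e-04, -4.22666087e-04]), 'ft_force': array([ 1.29606295,  0.56813275, -0.36535875]), 'moment': array([-0.0441156 ,  0.03975956,  0.03535962]), 'grip_force': 0.0, 'grip_width': 0.08706532189128084}
scene lane 0.98 [355. 269. 122.  92.] [0.585 0.05  0.022] max z 0.147
scene lane 0.66 [218. 239.  25.  40.] [ 0.605 -0.267  0.074] max z 0.11
scene follower 0.77 [325. 255.   9.  62.] [0.574 0.006 0.089] max z 0.155
scene follower 0.74 [208. 277.  38.  70.] [ 0.76  -0.182  0.082] max z 0.162
scene old_a 0.86 [379. 274.  21.  42.] [0.581 0.142 0.08 ] max z 0.1
[... 654 characters left out ...]
ollower 0.5 [312. 249.   3.  20.] [0.566 0.005 0.15 ] max z 0.156
top old_a 0.91 [261. 250.  24.  22.] [0.564 0.13  0.105] max z 0.111
top new_a 0.91 [442. 311.  31.  19.] [ 0.421 -0.3    0.103] max z 0.11
top new_a 0.56 [431. 276.  25.  20.] [ 0.509 -0.281  0.103] max z 0.111
top other 0.81 [429. 241.  29.  24.] [ 0.591 -0.271  0.104] max z 0.111
top tray 0.77 [430. 274.  53. 114.] [ 0.502 -0.288  0.008] max z 0.034
top dish 0.83 [195. 330.  39.  49.] [0.365 0.299 0.02 ] max z 0.048
top carton 0.92 [285. 175.  74.  43.] [0.748 0.074 0.071] max z 0.076
top carton 0.22 [313. 249.   3.  20.] [0.569 0.005 0.151] max z 0.156
top spray 0.69 [394. 178.  34.  36.] [ 0.734 -0.186  0.11 ] max z 0.164
```

```bash
python3 - <<'E'
from h import *
a=cv2.imread("pics/top0.png")[130:370,160:480];cv2.imwrite("pics/v1.png",cv2.resize(a,(800,600)))
for n in("top","scene"):
    W=np.load(n+"0.npy");x,y,z=W[...,0],W[...,1],W[...,2]
    B=cv2.imread(f"pics/{n}0.png").astype(int)
    # canister tops
    m=(np.abs(z-.106)<.008)&(x>.3)&(x<.7)
    k,L,st,ce=cv2.connectedComponentsWithStats(m.astype(np.uint8))
    for i in range(1,k):
        if st[i,4]>40:
            p=W[L==i]; (cx,cy),r=cv2.minEnclosingCircle(p[:,:2].astype(np.float32)); print(n,"top",np.round(p.mean(0),4),"circ",round(cx,4),round(cy,4),round(r,4),st[i,4])
    # walls
    m=(np.abs(z-.030)<.005)&(x>.5)&(x<.66)&(y>-.1)&(y<.25)
    p=W[m]; 
    if len(p)>20:
        (c,s,ang)=cv2.minAreaRect(p[:,:2].astype(np.float32)); print(n,"walls",np.round(c,4),np.round(s,4),ang,len(p))
    m=(z>.12)&(x>.5)&(x<.66)&(y>-.1)&(y<.25);p=W[m];print(n,"tab",p.mean(0),p.min(0),p.max(0)); p=W[m&(z>.145)]
    if len(p)>5:
        c=cv2.minAreaRect(p[:,:2].astype(np.float32));print(n,"tabtop",c,p.mean(0))
    o=(B[...,2]>200)&(B[...,1]>70)&(B[...,1]<170)&(B[...,0]<80)&(x>.4)&(x<.7)&(y>0.1);print(n,"orange",np.nanmean(W[o],0) if o.any() else 0,o.sum())
E
```

```text
top top [ 0.5922 -0.2789  0.1059] circ 0.5922 -0.2797 0.0233 301
top top [0.5663 0.1348 0.1062] circ 0.5664 0.135 0.0231 300
top top [0.566  0.0555 0.1067] circ 0.566 0.0555 0.0229 293
top top [0.5178 0.5083 0.1058] circ 0.5197 0.5086 0.0587 145
top top [ 0.5086 -0.2894  0.1058] circ 0.5089 -0.2899 0.0233 303
top top [ 0.4185 -0.3089  0.1057] circ 0.4186 -0.3092 0.0225 275
top walls [0.5663 0.0762] [0.0683 0.2812] 2.5930542945861816 500
top tab [0.56967807 0.00413622 0.15225179] [5.52890754e-01 1.73095182e-04 1.47858711e-01] [0.58484086 0.00927969 0.1591874 ]
top tabtop ((0.5688658952713013, 0.00471574766561389), (0.03195010870695114, 0.009054193273186684), 0.13320231437683105) [0.56967807 0.00413622 0.15225179]
top orange 0 0
scene top [ 0.4362 -1.1271  0.1057] circ 0.4321 -1.1257 0.1306 325
scene top [ 0.4216 -0.3083  0.1045] circ 0.419 -0.3094 0.0255 151
scene top [ 0.5125 -0.2879  0.1045] circ 0.5104 -0.2876 0.0265 173
scene top [ 0.5963 -0.2779  0.1058] circ 0.5918 -0.2794 0.0262 205
scene top [0.5764 0.0052 0.1059] circ 0.5687 0.0036 0.0289 89
scene top [0.5693 0.0585 0.1068] circ 0.5646 0.0558 0.0256 265
scene top [0.569  0.1371 0.107 ] circ 0.5646 0.1355 0.0269 282
scene top [0.5681 0.5892 0.1059] circ 0.559 0.5882 0.0774 549
scene walls [0.5649 0.0753] [0.0754 0.2857] 2.516221761703491 937
scene tab [0.57237377 0.00452869 0.14120078] [ 0.55006615 -0.00374773  0.12048586] [0.58803119 0.00936634 0.15774095]
scene tabtop ((0.5690795183181763, 0.0025222930125892162), (0.03797861188650131, 0.012201692909002304), 0.5992739200592041) [0.57034627 0.00384976 0.15193176]
scene orange 0 0
```

View pics/v1.png

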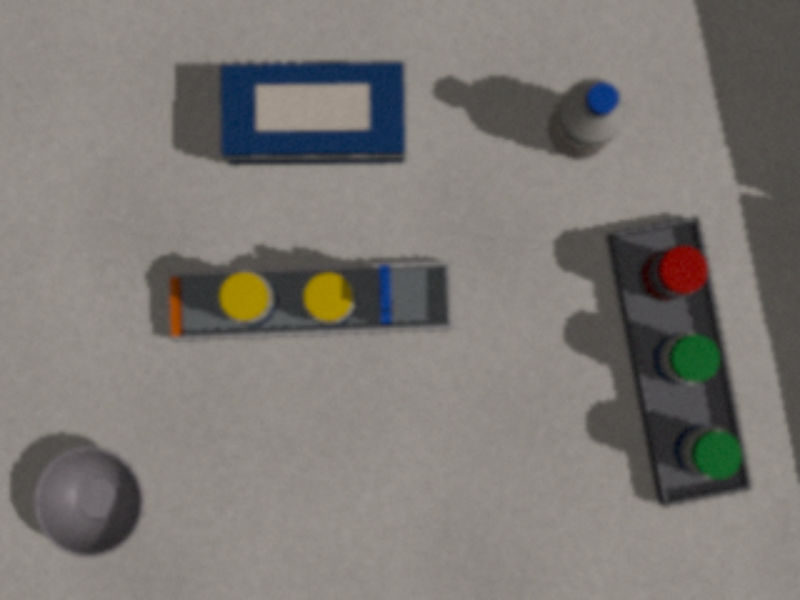

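Call:
step_arm(
  rows=[
    [0.032,-0.052,0,0,0,-6.2],
    [0.032,-0.052,0,0,0,-6.2],
    [0.032,-0.052,0,0,0,-6.2],
    [0.032,-0.052,0,0,0,-6.2],
    [0.032,-0.052,0,0,0,-6.2],
    [0.032,-0.052,0,0,0,-6.2],
    [0.032,-0.052,0,0,0,-6.2],
    [0.032,-0.052,0,0,0,-6.2],
    [0.032,-0.052,0,0,0,-6.2],
    [0,0,0,0,0,-6.0],
    [0,0,0,0,0,0],
  ],
  jaw=0,
)

```text
time: 2.38
position: [0.5644, 0.0918, 0.4046]
tool_rot: [0.695, 0.719, -0.0, -0.0]
ft_force: [-0.3, 0.7, -0.1]
grip_width: 0.0007
grip_force: 0.0
```

```bash
cat >> h.py <<'E'
from scipy.spatial.transform import Rotation as R
def wrist():
    o=get_obs();T=np.eye(4);T[:3,:3]=R.from_quat(o["tool_rot"]).as_matrix();T[:3,3]=o["position"]
    c=camera("wrist");return c,cloud(c,T@c["mount"]),o,T
def caps(W,zc=.106,tol=.006,mn=200):
    x=W[...,0];m=(np.abs(W[...,2]-zc)<tol)
    k,L,st,ce=cv2.connectedComponentsWithStats(m.astype(np.uint8))
    return [(np.round(W[L==i].mean(0),4),np.round(cv2.minEnclosingCircle(W[L==i][:,:2].astype(np.float32))[1],4),st[i,4]) for i in range(1,k) if st[i,4]>mn]
E
python3 - <<'E'
from h import *
c,W,o,T=wrist();cv2.imwrite("pics/w1.png",c["pixels"]);np.save("w1.npy",W)
print(o["position"],o["q"],R.from_matrix(T[:3,:3]).as_rotvec(),T[:3,1],T[:3,2],o["time"])
for r in caps(W):print(r)
x,y,z=W[...,0],W[...,1],W[...,2]
m=(np.abs(z-.030)<.004)&(x>.5)&(x<.66)&(y>-.12)&(y<.25);p=W[m]
print("walls",cv2.minAreaRect(p[:,:2].astype(np.float32)),len(p))
for s in(-1,1):
    q=p[(s*(p[:,0]-.566)>.02)]; 
    if len(q)>50: print("line",s,np.polyfit(q[:,1],q[:,0],1),q.min(0),q.max(0))
m=(z>.145)&(z<.16)&(x>.5)&(x<.62);p=W[m];print("tab",cv2.minAreaRect(p[:,:2].astype(np.float32)) if len(p) else 0,len(p))
E
```

```text
[0.56443128 0.09178137 0.40460204] [-3.41926552e-02  4.56050975e-01  1.56846214e+00  2.10822610e-04
  1.11751300e+00 -6.81952876e-02] [-2.18314724e+00 -2.25846255e+00  2.35154015e-04] [ 9.99425012e-01  3.39038123e-02 -4.19542215e-04] [-4.26712018e-04  2.04239456e-04 -9.99999888e-01] 2.375
(array([0.5639, 0.1376, 0.1059]), np.float64(0.0232), np.int32(3675))
(array([0.5633, 0.0661, 0.1057]), np.float64(0.023), np.int32(1915))
walls ((0.5619260668754578, 0.11862072348594666), (0.06850431859493256, 0.19964225590229034), 2.7202060222625732) 3239
line -1 [-0.00700698  0.53200948] [0.52306753 0.01809618 0.0260232 ] [0.5457001  0.21754306 0.03334149]
line 1 [-0.04584631  0.59933522] [0.58603675 0.02040403 0.02601752] [0.60010688 0.21924065 0.0322883 ]
tab ((0.5676906108856201, 0.004252644721418619), (0.0006582944770343602, 0.010362901724874973), 1.9939128160476685) 36
```

View pics/w1.png

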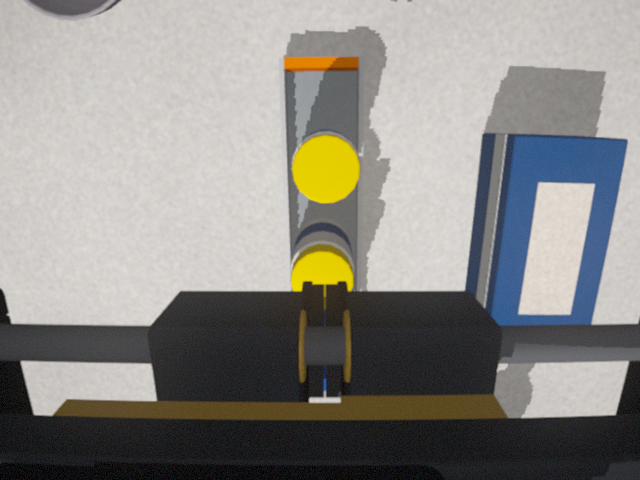

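Call:
step_arm(
  rows=[
    [0.002,-0.033,0,0,0,0],
    [0.002,-0.033,0,0,0,0],
    [0,0,-0.05,0,0,0],
    [0,0,-0.05,0,0,0],
    [0,0,0,0,0,0],
    [0,-0.012,0,0,0,0],
    [0,-0.012,0,0,0,0],
    [0.001,-0.012,0,0,0,0],
    [0,-0.012,0,0,0,0],
    [0.001,-0.008,0,0,0,0],
    [0,-0.004,0,0,0,0],
    [0,0,0,0,0,0],
  ],
)

```text
time: 3.92
position: [0.5704, -0.0336, 0.3048]
tool_rot: [0.695, 0.719, 0.0, 0.0]
ft_force: [0.1, 1.8, 0.8]
grip_width: 0.0007
grip_force: 0.7
```

```bash
cat > top.py <<'E'
from h import *
import sys
c=camera("top");W=cloud(c);x,y,z=W[...,0],W[...,1],W[...,2]
if len(sys.argv)>1: cv2.imwrite(f"pics/{sys.argv[1]}.png",cv2.resize(c["pixels"][130:370,160:480],(800,600)))
for r in caps(W,mn=60):
    if r[0][1]<.4 and r[1]<.03: print(r)
m=(z>.146)&(z<.158)&(x>.5)&(x<.62)&(y>-.09)&(y<.2);p=W[m];print("tab",len(p),p.mean(0) if len(p) else 0)
print(get_obs()["position"],get_obs()["ft_force"],get_obs()["time"])
E
python3 top.py
```

```text
(array([ 0.5925, -0.2791,  0.1061]), np.float64(0.0231), np.int32(293))
(array([0.5664, 0.1349, 0.1061]), np.float64(0.023), np.int32(297))
(array([0.567 , 0.0588, 0.1066]), np.float64(0.0229), np.int32(239))
(array([ 0.5088, -0.2892,  0.1059]), np.float64(0.024), np.int32(295))
(array([ 0.4183, -0.3093,  0.1058]), np.float64(0.0224), np.int32(265))
tab 0 0
[ 0.57028132 -0.03357346  0.30468302] [-1.36912299  1.16512999  0.50694897] 3.975
```

Call:
step_arm(
  rows=[
    [0,-0.004,0,0,0,0],
    [0,-0.004,0,0,0,0],
    [0,-0.003,0,0,0,0],
    [0,0,0,0,0,0],
  ],
)

```text
time: 4.47
position: [0.5701, -0.0373, 0.3048]
tool_rot: [0.696, 0.718, 0.006, -0.006]
ft_force: [5.0, 30.7, 4.7]
grip_width: 0.0004
grip_force: 15.1
```

Call:
step_arm(
  rows=[
    [0,0.022,0,0,0,0],
    [0,0,0.045,0,0,0],
    [-0.002,0.04,0,0,0,0],
    [-0.002,0.04,0,0,0,0],
    [0,0,0,0,0,0],
    [0,0,0,0,0,0],
  ],
  jaw=0.075,
)

```text
time: 5.22
position: [0.5662, 0.0573, 0.3495]
tool_rot: [0.695, 0.719, -0.001, 0.0]
ft_force: [0.6, 0.3, 0.0]
grip_width: 0.0526
grip_force: 0.0
```

```bash
python3 top.py t2; python3 -c "
from h import *
c,W,o,T=wrist();print(o['position'],o['grip_width']);[print(r) for r in caps(W)]"
```

```text
(array([ 0.5923, -0.279 ,  0.106 ]), np.float64(0.0233), np.int32(290))
(array([ 0.5087, -0.2892,  0.1061]), np.float64(0.0241), np.int32(303))
(array([ 0.4186, -0.3093,  0.1057]), np.float64(0.0229), np.int32(267))
tab 71 [ 0.57038766 -0.04917337  0.15281404]
[0.5663044  0.05686773 0.3494955 ] [-0.44532451 -0.35066711 -0.5058619 ] 5.275
[0.5663044  0.05686773 0.3494955 ] 0.05653733846227376
(array([0.5638, 0.1373, 0.1059]), np.float64(0.0232), np.int32(6213))
(array([0.5638, 0.059 , 0.1059]), np.float64(0.023), np.int32(4874))
```

View pics/t2.png

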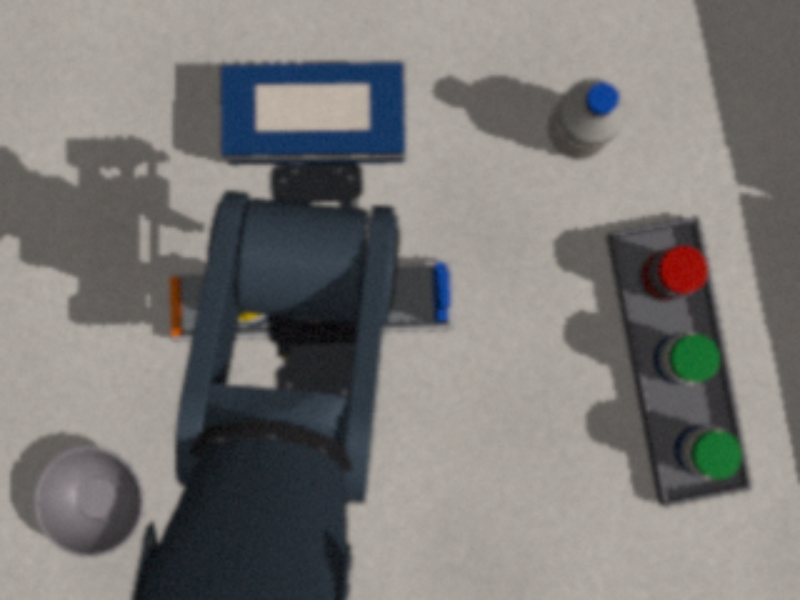

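Call:
step_arm(
  rows=[
    [-0.001,0,-0.04,0,0,0],
    [0,0,-0.04,0,0,0],
    [0,0,-0.037,0,0,0],
    [0,0,0,0,0,0],
  ],
)

```text
time: 5.82
position: [0.5642, 0.0566, 0.2301]
tool_rot: [0.695, 0.719, -0.002, -0.003]
ft_force: [-0.2, 0.6, 0.6]
grip_width: 0.0745
grip_force: 0.0
```

Call:
step_arm(
  rows=[
    [0,0,0,0,0,0],
    [0,0,0,0,0,0],
    [0,0,0,0,0,0],
    [0,0,0,0,0,0],
  ],
  jaw=0.03,
  squeeze=10,
)

```text
time: 6.32
position: [0.5654, 0.0577, 0.234]
tool_rot: [0.695, 0.719, 0.0, 0.001]
ft_force: [-0.3, -0.7, 5.7]
grip_width: 0.0495
grip_force: 10.0
```

Call:
step_arm(
  rows=[
    [0,0.007,0,0,0,0],
    [-0.001,0.007,0,0,0,0],
    [0,0.007,0,0,0,0],
    [0,0.007,0,0,0,0],
    [0,0.007,0,0,0,0],
    [-0.001,0.007,0,0,0,0],
    [0,0.007,0,0,0,0],
    [0,0.007,0,0,0,0],
    [0,0.007,0,0,0,0],
    [-0.001,0.007,0,0,0,0],
    [0,0,0,0,0,0],
  ],
)

```text
time: 7.7
position: [0.5629, 0.1282, 0.234]
tool_rot: [0.695, 0.719, 0.001, 0.001]
ft_force: [1.1, -0.3, 5.9]
grip_width: 0.0499
grip_force: 10.0
```

Call:
step_arm(
  rows=[
    [0,0.003,0,0,0,0],
    [0,0.003,0,0,0,0],
    [0,0,0,0,0,0],
  ],
)

```text
time: 8.07
position: [0.5629, 0.1338, 0.234]
tool_rot: [0.695, 0.719, 0.001, 0.001]
ft_force: [0.1, -0.6, 5.6]
grip_width: 0.0498
grip_force: 10.0
```

Call:
step_arm(
  rows=[
    [0,0.002,0,0,0,0],
    [0,0.001,0,0,0,0],
    [0,0.001,0,0,0,0],
    [0,0,0,0,0,0],
  ],
)

```text
time: 8.57
position: [0.563, 0.1361, 0.234]
tool_rot: [0.694, 0.72, -0.0, 0.002]
ft_force: [0.0, -8.7, 6.0]
grip_width: 0.0496
grip_force: 10.0
```

```bash
python3 top.py; python3 -c "
from h import *
c,W,o,T=wrist();print(o['position'],o['ft_force']);[print(r) for r in caps(W,mn=100)]
p=W[(abs(W[...,2]-.03)<.004)&(W[...,1]>.17)&(abs(W[...,0]-.56)<.027)];print('lip',p.mean(0),p[:,1].min(),p[:,1].max(),len(p))"
```

```text
(array([ 0.5923, -0.2791,  0.1059]), np.float64(0.0235), np.int32(294))
(array([ 0.5087, -0.2892,  0.1061]), np.float64(0.0235), np.int32(303))
(array([ 0.4187, -0.3091,  0.106 ]), np.float64(0.0226), np.int32(265))
tab 71 [ 0.56968329 -0.04608341  0.15214286]
[0.56298604 0.13608412 0.23397403] [ 0.08233446 -8.95758732  5.86703035] 8.625
[0.56298604 0.13608412 0.23397403] [ 0.08233446 -8.95758732  5.86703035]
(array([0.5622, 0.1869, 0.1059]), np.float64(0.0233), np.int32(21927))
(array([0.5629, 0.1561, 0.1043]), np.float64(0.0164), np.int32(1690))
(array([0.5355, 0.1328, 0.1035]), np.float64(0.0099), np.int32(846))
(array([0.5636, 0.1352, 0.106 ]), np.float64(0.023), np.int32(5409))
(array([0.5919, 0.1348, 0.1035]), np.float64(0.0097), np.int32(868))
lip [0.55993246 0.21432354 0.03001607] 0.2091012301071585 0.2192919248558996 2402
```

Call:
step_arm(
  rows=[
    [0,-0.002,0,0,0,0],
    [0,0,0,0,0,0],
    [0,0,0,0,0,0],
    [0,0,0,0,0,0],
  ],
  jaw=0.07,
)

```text
time: 9.18
position: [0.562, 0.1359, 0.2325]
tool_rot: [0.695, 0.719, -0.0, -0.0]
ft_force: [0.7, 0.8, 0.5]
grip_width: 0.0695
grip_force: 0.0
```

Call:
step_arm(
  rows=[
    [0,0,0.04,0,0,0],
    [0,0,0.06,0,0,0],
    [0,0,0.06,0,0,0],
    [-0.018,-0.055,0,0,0,0],
    [-0.018,-0.055,0,0,0,0],
    [-0.018,-0.055,0,0,0,0],
    [-0.018,-0.055,0,0,0,0],
    [-0.018,-0.055,0,0,0,0],
    [-0.018,-0.055,0,0,0,0],
    [-0.018,-0.055,0,0,0,0],
    [-0.018,-0.055,0,0,0,0],
    [0,0,0,0,0,0],
  ],
)

```text
time: 10.68
position: [0.4173, -0.3081, 0.3928]
tool_rot: [0.697, 0.717, -0.0, 0.001]
ft_force: [0.7, 0.4, 0.5]
grip_width: 0.0701
grip_force: 0.0
```

```bash
python3 top.py; python3 -c "
from h import *
c,W,o,T=wrist();cv2.imwrite('pics/w3.png',c['pixels']);print(o['position'],o['ft_force'],o['grip_width']);[print(r) for r in caps(W,mn=100)]
"
```

```text
(array([ 0.5925, -0.2791,  0.1061]), np.float64(0.0232), np.int32(293))
(array([0.5663, 0.1331, 0.1062]), np.float64(0.0233), np.int32(297))
(array([0.5643, 0.1831, 0.1064]), np.float64(0.0232), np.int32(297))
(array([ 0.5086, -0.2893,  0.1059]), np.float64(0.0232), np.int32(300))
(array([ 0.4184, -0.3085,  0.1058]), np.float64(0.0222), np.int32(253))
tab 70 [ 0.57034689 -0.04922775  0.15227455]
[ 0.41753211 -0.30590111  0.39254194] [-0.51754675  0.88166953  0.21936107] 10.725
[ 0.41753211 -0.30590111  0.39254194] [-0.51754675  0.88166953  0.21936107] 0.07002120479870137
(array([ 0.5885, -0.2782,  0.1047]), np.float64(0.0234), np.int32(3545))
(array([ 0.5056, -0.2881,  0.1048]), np.float64(0.0233), np.int32(3628))
(array([ 0.4157, -0.3085,  0.1048]), np.float64(0.023), np.int32(3474))
```

View pics/w3.png

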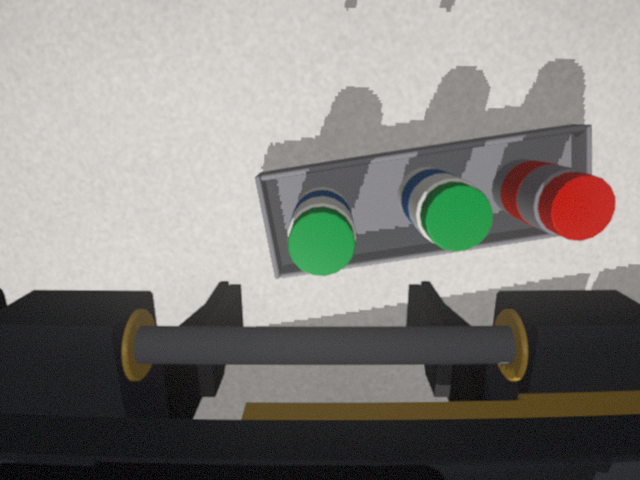

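Call:
step_arm(
  rows=[
    [-0.002,-0.0015,-0.05,0,0,0],
    [0,0,-0.05,0,0,0],
    [0,0,-0.04,0,0,0],
    [0,0,-0.0205,0,0,0],
    [0,0,0,0,0,0],
    [0,0,0,0,0,0],
  ],
)

```text
time: 11.52
position: [0.4169, -0.3051, 0.233]
tool_rot: [0.694, 0.72, 0.0, 0.0]
ft_force: [-0.1, 0.3, -0.1]
grip_width: 0.07
grip_force: 0.0
```

Call:
step_arm(
  rows=[
    [0,0,0,0,0,0],
    [0,0,0,0,0,0],
    [0,0,0,0,0,0],
    [0,0,0,0,0,0],
  ],
  jaw=0.03,
  squeeze=20,
)

```text
time: 12.02
position: [0.4161, -0.306, 0.2329]
tool_rot: [0.695, 0.719, -0.0, 0.0]
ft_force: [-0.3, 0.2, 6.6]
grip_width: 0.0495
grip_force: 20.0
```

Call:
step_arm(
  rows=[
    [0,0,0.02,0,0,0],
    [0,0,0.04,0,0,0],
    [0,0,0.04,0,0,0],
    [0,0,0.04,0,0,0],
    [0,0,0.037,0,0,0],
    [0,0,0,0,0,0],
  ],
)

```text
time: 12.78
position: [0.4166, -0.3063, 0.4115]
tool_rot: [0.695, 0.719, -0.0, 0.003]
ft_force: [-0.6, -0.2, -3.0]
grip_width: 0.0495
grip_force: 20.0
```

Call:
step_arm(
  rows=[
    [0.01,0.025,0,0,0,0],
    [0.015,0.039,0,0,0,0],
    [0.015,0.039,0,0,0,0],
    [0.015,0.039,0,0,0,0],
    [0.015,0.039,0,0,0,0],
    [0.015,0.039,0,0,0,0],
    [0.015,0.039,0,0,0,0],
    [0.015,0.039,0,0,0,0],
    [0.015,0.039,0,0,0,0],
    [0.01,0.03,0,0,0,0],
    [0.009,0.02,0,0,0,0],
    [0,0,0,0,0,0],
  ],
)

```text
time: 14.28
position: [0.5654, 0.0821, 0.4077]
tool_rot: [0.694, 0.72, -0.001, -0.001]
ft_force: [-0.4, -0.4, -2.7]
grip_width: 0.0493
grip_force: 20.0
```

```bash
cat > w.py <<'E'
from h import *
import sys
c,W,o,T=wrist();print(o['position'],o['ft_force'],o['grip_width'],o['time'])
if len(sys.argv)>1: cv2.imwrite(f'pics/{sys.argv[1]}.png',c['pixels'])
for z in (.106,o['position'][2]-.128):[print(r) for r in caps(W,z,.008,mn=300)]
p=W[(abs(W[...,2]-.03)<.004)&(W[...,1]>.17)&(abs(W[...,0]-.56)<.027)];print('lip',p.mean(0),len(p))
E
python3 w.py w4
```

```text
[0.56535398 0.08205189 0.40772102] [-0.41218136 -0.44266533 -2.70049598] 0.04930555582110607 14.275
(array([0.5622, 0.1854, 0.1059]), np.float64(0.0233), np.int32(4186))
(array([0.5637, 0.136 , 0.1059]), np.float64(0.0231), np.int32(3676))
(array([0.5648, 0.1002, 0.2755]), np.float64(0.0138), np.int32(912))
(array([0.5374, 0.0795, 0.2778]), np.float64(0.0106), np.int32(991))
(array([0.5698, 0.0816, 0.2794]), np.float64(0.0276), np.int32(6414))
lip [0.557549   0.21498765 0.02988957] 233
```

View pics/w4.png

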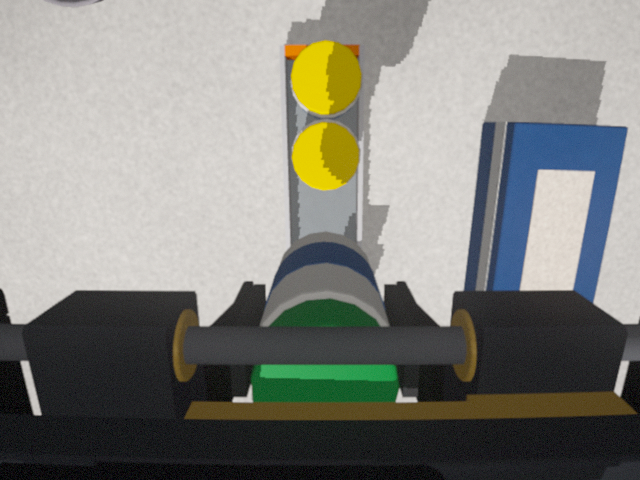

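Call:
step_arm(
  rows=[
    [0,-0.001,-0.03,0,0,0],
    [0,0,-0.04,0,0,0],
    [0,0,-0.04,0,0,0],
    [0,0,-0.03,0,0,0],
    [0,0,-0.015,0,0,0],
    [0,0,-0.01,0,0,0],
    [0,0,0,0,0,0],
    [0,0,0,0,0,0],
  ],
)

```text
time: 15.32
position: [0.5657, 0.0801, 0.2452]
tool_rot: [0.695, 0.719, 0.001, 0.001]
ft_force: [-0.1, 0.0, -2.2]
grip_width: 0.0495
grip_force: 20.0
```

Call:
step_arm(
  rows=[
    [0,0,-0.003,0,0,0],
    [0,0,-0.003,0,0,0],
    [0,0,0,0,0,0],
    [0,0,0,0,0,0],
  ],
)

```text
time: 15.82
position: [0.5652, 0.0802, 0.2383]
tool_rot: [0.695, 0.719, 0.0, 0.0]
ft_force: [-0.5, -1.3, -1.8]
grip_width: 0.0496
grip_force: 20.0
```

Call:
step_arm(
  rows=[
    [0,0,-0.002,0,0,0],
    [0,0,-0.001,0,0,0],
    [0,0,0,0,0,0],
    [0,0,0,0,0,0],
  ],
)

```text
time: 16.32
position: [0.5652, 0.0801, 0.2353]
tool_rot: [0.695, 0.719, 0.0, 0.0]
ft_force: [-0.3, -0.1, -2.2]
grip_width: 0.0494
grip_force: 20.0
```

Call:
step_arm(
  rows=[
    [0,0,-0.001,0,0,0],
    [0,0,-0.001,0,0,0],
    [0,0,0,0,0,0],
  ],
)

```text
time: 16.7
position: [0.5652, 0.0802, 0.2339]
tool_rot: [0.695, 0.719, 0.0, 0.0]
ft_force: [-1.6, 0.1, 4.1]
grip_width: 0.0492
grip_force: 20.0
```

Call:
step_arm(
  rows=[
    [0,0,0,0,0,0],
    [0,0,0,0,0,0],
    [0,0,0,0,0,0],
    [0,0,0,0,0,0],
  ],
  jaw=0.07,
)

```text
time: 17.2
position: [0.5652, 0.0801, 0.2331]
tool_rot: [0.695, 0.719, -0.0, -0.0]
ft_force: [-0.5, 0.6, -0.6]
grip_width: 0.0693
grip_force: 0.0
```

Call:
step_arm(
  rows=[
    [0,0,0.04,0,0,0],
    [0,0,0.06,0,0,0],
    [0,0,0.06,0,0,0],
    [-0.0075,-0.046,0,0,0,0],
    [-0.0075,-0.046,0,0,0,0],
    [-0.0075,-0.046,0,0,0,0],
    [-0.0075,-0.046,0,0,0,0],
    [-0.0075,-0.046,0,0,0,0],
    [-0.0075,-0.046,0,0,0,0],
    [-0.0075,-0.046,0,0,0,0],
    [-0.0075,-0.046,0,0,0,0],
    [0,0,0,0,0,0],
  ],
)

```text
time: 18.7
position: [0.5047, -0.2912, 0.3932]
tool_rot: [0.696, 0.718, -0.0, 0.001]
ft_force: [0.3, 0.4, 0.2]
grip_width: 0.0699
grip_force: 0.0
```

```bash
python3 top.py; python3 w.py
```

```text
(array([ 0.5925, -0.2782,  0.1059]), np.float64(0.023), np.int32(281))
(array([0.5661, 0.1333, 0.1063]), np.float64(0.0232), np.int32(295))
(array([0.5677, 0.0745, 0.1064]), np.float64(0.0229), np.int32(291))
(array([0.5643, 0.1831, 0.1062]), np.float64(0.023), np.int32(294))
(array([ 0.5088, -0.288 ,  0.1058]), np.float64(0.0231), np.int32(282))
tab 69 [ 0.57029524 -0.04931736  0.15241463]
[ 0.50469552 -0.28919274  0.39292432] [-0.26811557  0.23711093  0.51539589] 18.75
[ 0.50469552 -0.28919274  0.39292432] [-0.26811557  0.23711093  0.51539589] 0.06975164178786587 18.75
(array([ 0.5894, -0.2778,  0.1047]), np.float64(0.0232), np.int32(3614))
(array([ 0.5067, -0.2878,  0.1048]), np.float64(0.0231), np.int32(3524))
(array([ 0.4664, -0.2926,  0.2639]), np.float64(0.0111), np.int32(1342))
(array([ 0.5434, -0.2891,  0.2633]), np.float64(0.0108), np.int32(1161))
lip [nan nan nan] 0w.py:6: RuntimeWarning: Mean of empty slice.
  p=W[(abs(W[...,2]-.03)<.004)&(W[...,1]>.17)&(abs(W[...,0]-.56)<.027)];print('lip',p.mean(0),len(p))
  ret = um.true_divide(
```

Call:
step_arm(
  rows=[
    [0.0015,0.001,-0.05,0,0,0],
    [0,0,-0.05,0,0,0],
    [0,0,-0.04,0,0,0],
    [0,0,-0.0205,0,0,0],
    [0,0,0,0,0,0],
    [0,0,0,0,0,0],
  ],
)

```text
time: 19.55
position: [0.5073, -0.2862, 0.2336]
tool_rot: [0.694, 0.72, 0.0, 0.001]
ft_force: [-0.1, -0.8, -0.1]
grip_width: 0.0698
grip_force: 0.0
```

Call:
step_arm(
  rows=[
    [0,0,0,0,0,0],
    [0,0,0,0,0,0],
    [0,0,0,0,0,0],
    [0,0,0,0,0,0],
  ],
  jaw=0.03,
)

```text
time: 20.05
position: [0.5067, -0.287, 0.2334]
tool_rot: [0.695, 0.719, 0.0, 0.0]
ft_force: [-1.2, 1.2, 4.7]
grip_width: 0.0496
grip_force: 20.0
```

Call:
step_arm(
  rows=[
    [0,0,0.02,0,0,0],
    [0,0,0.04,0,0,0],
    [0,0,0.04,0,0,0],
    [0,0,0.04,0,0,0],
    [0,0,0.037,0,0,0],
    [0,0,0,0,0,0],
  ],
)

```text
time: 20.8
position: [0.5072, -0.2873, 0.4123]
tool_rot: [0.695, 0.719, 0.0, 0.003]
ft_force: [-0.5, -0.5, -2.6]
grip_width: 0.0496
grip_force: 20.0
```

Call:
step_arm(
  rows=[
    [0.005,0.025,0,0,0,0],
    [0.0075,0.039,0,0,0,0],
    [0.0075,0.039,0,0,0,0],
    [0.0075,0.039,0,0,0,0],
    [0.0075,0.039,0,0,0,0],
    [0.0075,0.039,0,0,0,0],
    [0.0075,0.039,0,0,0,0],
    [0.006,0.03,0,0,0,0],
    [0.004,0.019,0,0,0,0],
    [0,0,0,0,0,0],
    [0,0,0,0,0,0],
  ],
)

```text
time: 22.18
position: [0.5666, 0.0203, 0.4091]
tool_rot: [0.695, 0.719, -0.001, -0.0]
ft_force: [-0.5, -0.2, -1.6]
grip_width: 0.0496
grip_force: 20.0
```

```bash
python3 w.py w5 2>/dev/null
```

```text
[0.56657296 0.0203234  0.40914598] [-0.48622004 -0.15987963 -1.58301722] 0.049595004103306306 22.175
(array([0.5625, 0.1663, 0.1046]), np.float64(0.0182), np.int32(601))
(array([0.5634, 0.1353, 0.1059]), np.float64(0.0232), np.int32(4235))
(array([0.5656, 0.0773, 0.1059]), np.float64(0.0231), np.int32(3663))
(array([0.5662, 0.0394, 0.2778]), np.float64(0.0158), np.int32(1336))
(array([0.5387, 0.0177, 0.2791]), np.float64(0.0104), np.int32(979))
(array([0.5668, 0.0194, 0.2806]), np.float64(0.023), np.int32(5384))
(array([0.5948, 0.0197, 0.279 ]), np.float64(0.0107), np.int32(1003))
lip [0.5618763  0.17253148 0.03063084] 8
```

View pics/w5.png

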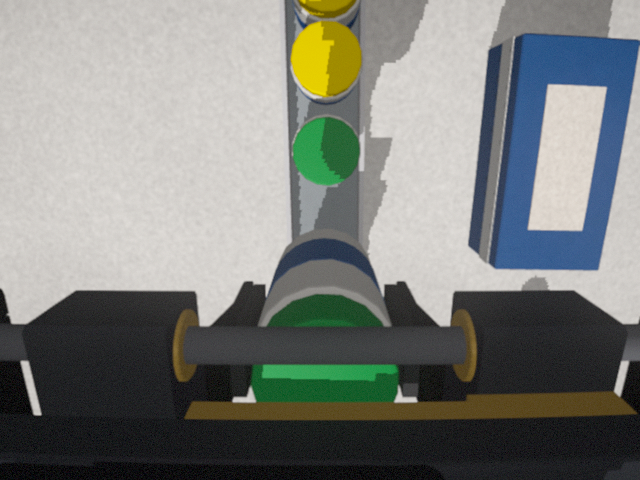

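Call:
step_arm(
  rows=[
    [0,0,-0.03,0,0,0],
    [0,0,-0.04,0,0,0],
    [0,0,-0.04,0,0,0],
    [0,0,-0.03,0,0,0],
    [0,0,-0.015,0,0,0],
    [0,0,-0.01,0,0,0],
    [0,0,-0.004,0,0,0],
    [0,0,-0.002,0,0,0],
    [0,0,0,0,0,0],
    [0,0,0,0,0,0],
  ],
)

```text
time: 23.48
position: [0.5669, 0.0212, 0.2393]
tool_rot: [0.695, 0.719, 0.0, 0.0]
ft_force: [0.6, 0.0, -2.8]
grip_width: 0.0498
grip_force: 20.0
```

Call:
step_arm(
  rows=[
    [0,0,-0.001,0,0,0],
    [0,0,-0.001,0,0,0],
    [0,0,-0.001,0,0,0],
    [0,0,0,0,0,0],
    [0,0,0,0,0,0],
  ],
)

```text
time: 24.1
position: [0.5667, 0.0211, 0.2357]
tool_rot: [0.695, 0.719, -0.0, -0.0]
ft_force: [-0.1, 0.0, -2.1]
grip_width: 0.0497
grip_force: 20.0
```

Call:
step_arm(
  rows=[
    [0,0,-0.001,0,0,0],
    [0,0,-0.001,0,0,0],
    [0,0,0,0,0,0],
  ],
)

```text
time: 24.48
position: [0.5667, 0.0212, 0.2345]
tool_rot: [0.695, 0.719, 0.0, 0.0]
ft_force: [-2.2, -0.0, 4.6]
grip_width: 0.0496
grip_force: 20.0
```

Call:
step_arm(
  rows=[
    [0,0,0,0,0,0],
    [0,0,0,0,0,0],
    [0,0,0,0,0,0],
    [0,0,0,0,0,0],
  ],
  jaw=0.07,
)

```text
time: 24.98
position: [0.5667, 0.0211, 0.2336]
tool_rot: [0.695, 0.719, -0.0, -0.0]
ft_force: [1.1, 0.7, -0.6]
grip_width: 0.0695
grip_force: 0.0
```

Call:
step_arm(
  rows=[
    [0,0,0.04,0,0,0],
    [0,0,0.06,0,0,0],
    [0,0,0.06,0,0,0],
    [0,0,0,0,0,0],
  ],
)

```text
time: 25.48
position: [0.5682, 0.021, 0.3991]
tool_rot: [0.695, 0.719, 0.004, 0.005]
ft_force: [-0.5, 0.1, -0.6]
grip_width: 0.0699
grip_force: 0.0
```

Call:
step_arm(
  rows=[
    [0.001,-0.032,0,0,0,0],
    [0.001,-0.032,0,0,0,0],
    [0.0015,-0.034,0,0,0,0],
    [0,0,0,0,0,0],
    [0,0,0,0,0,0],
    [0,0,0,0,0,0],
    [0,0,0,0,0,0],
  ],
  jaw=0,
)

```text
time: 26.35
position: [0.5701, -0.0759, 0.3936]
tool_rot: [0.694, 0.72, -0.0, -0.0]
ft_force: [-0.6, -0.6, 0.2]
grip_width: 0.0081
grip_force: 0.0
```

```bash
python3 top.py; python3 w.py 2>/dev/null
```

```text
(array([ 0.5925, -0.2793,  0.106 ]), np.float64(0.0231), np.int32(292))
(array([0.5662, 0.133 , 0.1063]), np.float64(0.0232), np.int32(297))
(array([0.5678, 0.0745, 0.1063]), np.float64(0.0228), np.int32(291))
(array([0.5693, 0.018 , 0.1063]), np.float64(0.0225), np.int32(267))
(array([0.5643, 0.1834, 0.1063]), np.float64(0.0229), np.int32(295))
tab 1 [ 0.58462243 -0.04490085  0.15318662]
[ 0.57014517 -0.07602398  0.39369907] [ 0.4508623  -0.10723638  0.28889976] 26.4
[ 0.57014517 -0.07602398  0.39369907] [ 0.4508623  -0.10723638  0.28889976] 0.004842522997165392 26.4
(array([0.5659, 0.0624, 0.1054]), np.float64(0.0218), np.int32(1682))
(array([0.567 , 0.0195, 0.1059]), np.float64(0.0231), np.int32(4503))
(array([ 0.5693, -0.0473,  0.1057]), np.float64(0.0271), np.int32(639))
(array([ 0.7321, -0.1783,  0.1076]), np.float64(0.0303), np.int32(1657))
(array([ 0.5652, -0.0787,  0.2618]), np.float64(0.0106), np.int32(604))
(array([ 0.5758, -0.0783,  0.2619]), np.float64(0.0108), np.int32(609))
lip [nan nan nan] 0
```

Call:
step_arm(
  rows=[
    [0,0,-0.045,0,0,0],
    [0,0,-0.044,0,0,0],
    [0,0,0,0,0,0],
    [0,0.008,0,0,0,0],
    [0,0.006,0,0,0,0],
    [0,0.005,0,0,0,0],
    [0,0.005,0,0,0,0],
    [-0.001,0.005,0,0,0,0],
    [0,0.005,0,0,0,0],
    [0,0.005,0,0,0,0],
    [0,0.005,0,0,0,0],
  ],
)

```text
time: 27.82
position: [0.5691, -0.0325, 0.3047]
tool_rot: [0.695, 0.719, -0.0, -0.0]
ft_force: [-0.4, -2.1, 1.1]
grip_width: 0.0006
grip_force: 1.1
```

Call:
step_arm(
  rows=[
    [-0.001,0.004,0,0,0,0],
    [0,0.004,0,0,0,0],
    [0,0.004,0,0,0,0],
    [0,0.004,0,0,0,0],
    [0,0.003,0,0,0,0],
    [0,0,0,0,0,0],
  ],
)

```text
time: 28.58
position: [0.5679, -0.0135, 0.3046]
tool_rot: [0.695, 0.719, -0.0, -0.001]
ft_force: [0.3, -1.6, -0.2]
grip_width: 0.0005
grip_force: 0.8
```

Call:
step_arm(
  rows=[
    [0,0.002,0,0,0,0],
    [0,0.002,0,0,0,0],
    [0,0,0,0,0,0],
  ],
)

```text
time: 28.95
position: [0.5679, -0.0104, 0.3046]
tool_rot: [0.694, 0.719, -0.001, 0.0]
ft_force: [-1.2, -5.8, 0.3]
grip_width: 0.0004
grip_force: 3.0
```

Call:
step_arm(
  rows=[
    [0,0.001,0,0,0,0],
    [0,0.001,0,0,0,0],
    [0,0,0,0,0,0],
  ],
)

```text
time: 29.32
position: [0.568, -0.0097, 0.3047]
tool_rot: [0.694, 0.72, -0.002, 0.001]
ft_force: [-2.0, -11.9, -0.7]
grip_width: 0.0004
grip_force: 5.6
```

Row is tight. Back off, lift, and check.

Call:
step_arm(
  rows=[
    [0,-0.02,0,0,0,0],
    [0,0,0.05,0,0,0],
    [0,0,0.06,0,0,0],
    [-0.02,-0.06,0,0,0,0],
    [-0.02,-0.06,0,0,0,0],
    [-0.02,-0.06,0,0,0,0],
    [0,0,0,0,0,0],
    [0,0,0,0,0,0],
  ],
)

```text
time: 30.32
position: [0.5087, -0.2057, 0.4145]
tool_rot: [0.695, 0.719, 0.001, -0.001]
ft_force: [-0.7, -0.1, 0.4]
grip_width: 0.0004
grip_force: 0.0
```

```bash
python3 top.py t9
```

```text
(array([0.5661, 0.1333, 0.1063]), np.float64(0.0231), np.int32(294))
(array([0.5678, 0.0832, 0.1063]), np.float64(0.023), np.int32(295))
(array([0.5687, 0.0341, 0.1062]), np.float64(0.0229), np.int32(271))
(array([0.5642, 0.1832, 0.1063]), np.float64(0.0232), np.int32(297))
tab 60 [0.56872893 0.00585264 0.15237669]
[ 0.50893525 -0.20492178  0.41450922] [0.02302031 0.33952948 0.5184226 ] 30.375
```

View pics/t9.png

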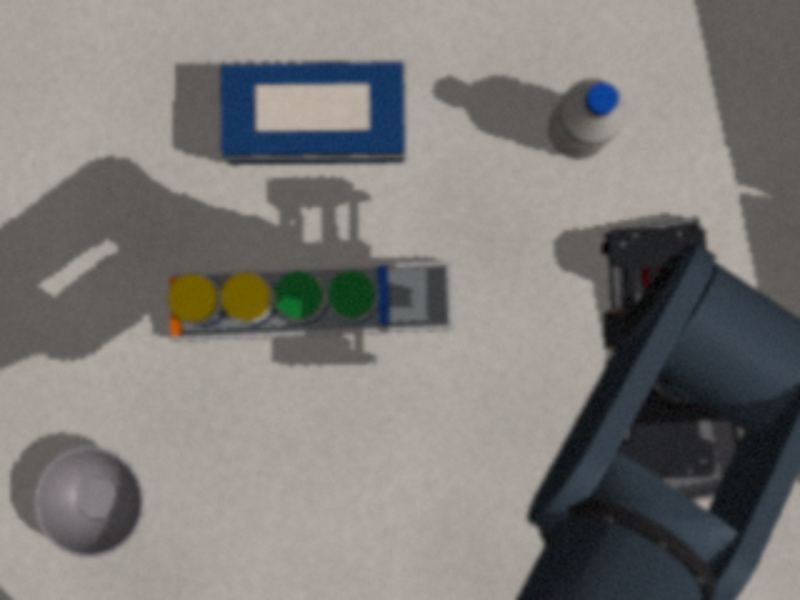

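The four canisters stand in a closed row from the lip: yellow at (193,298) and (246,296), green at (298,295) and (351,293). The follower is right behind them at (383,296), and the spacings measure about 50 mm.

```bash
python3 -c "
from rig import hand_in;print(hand_in())"
```

```text
the job is handed in; nothing more can be done
None
```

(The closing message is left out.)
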